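# Home a click-stop specimen stage by feel, click it up five steps and clamp it

## Robot

A 6-joint arm with a two-finger parallel gripper is mounted at the origin on the work surface. World frame = base frame: x ahead of the robot, y to its left, z up, the work surface at z = 0. Lengths are in mm, angles in rad, forces in N, time in s.
With the tool pointing down it reaches from about 250 to 775 mm from the base axis. Payload 4 kg.
Tool frame: the origin (TCP) lies between the finger pads; the fingertips stand 8 mm ahead of it and the grasp point (between the pads) lies 11 mm behind it; z points along the fingers, x is the direction in which the jaws open and shut, and the axes are right-handed (so a half turn about z gives the same grasp; the last joint's range is limited). The gripper opens to 94 mm and grips with 3 to 60 N. Pads are 16 mm wide; open, the fingers measure 119 mm over their backs; the gripper's body (75 mm by 177 mm) begins 78 mm behind the grasp point.
Start: joints at [1.22, 0.087, 1.371, -0, 1.684, -0.103], TCP at [134.908, 533.216, 213.506] pointing down, gripper open.
Joint ranges: [-3.1, 3.1], [-0.76, 2.03], [0.27, 2.55], [-1.08, 4.22], [0.17, 2.65], [-2.57, 2.57]. Speed limits (rad/s): [2.79, 2.79, 3.14, 3.14, 3.14, 3.14].

## Interface

Orientations are given as a unit quaternion [x, y, z, w].
In Python, from plant import telemetry, vision, workorder, spotter gives the robot as it stands.
- The arm moves only by the tool jog_arm, never from a script. Its argument "motion" is a list that holds one entry, the list of rows, each a list of 5 numbers: the closure, from -1 (fully open) to 1 (shut), then the shift along the world's x, y, z in mm, then the turn about the world's z in rad. In form: [[[hand, tx, ty, tz, twist], ...]]. A call has 1 to 12 rows; each row shifts and turns the commanded pose from where the row before left it; what a row does not reach is not made up. A row lasts 1/8 s, in which the tool goes at most 62.5 mm and 10.7 degrees, less where a joint would pass 70% of its speed; a pose out of reach is approached as far as the arm can. A call is refused whole if a number of a shift passes 62.5 or a number of a turn 0.188, either way. A call with a gripper value outside its range is refused whole. The fingers move at their own pace and stop on an object; "grip_force" is the grip in N (left out, the last holds). Time passes only in rows, so rows that do not move let the fingers close. It gives the time, the measured TCP pose, the force and the opening at its end, in the units of the state.
- telemetry.get_state(): the state, without advancing time (a new reading comes with each control period).
- vision.camera(name): name is "scene" or "top"; returns (picture, depth): 480x640x3 uint8, red, green, blue; 480x640 float32, mm along the optical axis (not along the pixel's ray), 0 where there is no reading.
- vision.get_calibration(name): a dict with "fx", "fy", "cx", "cy" (pixels), "position" and "rotation" of the camera in the world. Camera axes: x right, y down, z forward; pixel columns grow to the right and rows downward; lengths in mm; the calibration is good to about 2 mm. A picture is of the moment at which its call begins. get_calibration takes no time and is no camera call.
- workorder.sign_off(): hands the job in, once; it reports no verdict.
Trained networks look in the newest picture that a camera, given by its name, has taken for a name from the list of things; names that differ only in an ending like _2 or _b are one class to them, and where a whole thing is asked for, a point or a joint stands for the part that bears it (a point fixed in the world has none). Each returns a list of dicts, best first, with "score" (0 to 1); they miss things now and then, are a little off and sometimes report something else, mostly with a low value. They report only what shows in the picture. A call takes as long as a camera call. They do not tell look-alikes from the thing itself.
- spotter.boxes_of(camera, query): "position" ([row, column] in pixels, amid what is visible of it).
- spotter.masks_of(camera, query): "mask" (480x640 bool, what is visible of it) and "position" ([row, column] in pixels, amid what is visible of it).
The state is a dict: "t": time; "joint_positions": joint angles; "qd": joint speeds; "joint_efforts": joint torques, N m; "tool_pos": TCP position; "tcp_rot": TCP orientation; "contact_force": force on the tool from outside, world axes, zero at the start; "wrist_torque": the same for the moment, N m; "grip_width": opening from 0.0 (shut) to 1.0 (fully open).
Only numpy, scipy, OpenCV 4.12 (cv2) and the standard library are available. Lean on these libraries where they do the work, as an engineer would, in place of code of your own. Each camera call takes 0.05 s, during which the arm holds its last target.

## Task

Set the specimen stage to its working height: turn the black T-knob anticlockwise (seen from above) down to its bottom stop, feeling for the stop and not forcing it, then turn it clockwise exactly five clicks up from the stop. Then press the orange clamp lever fully down to lock the height. Leave the dish where it sits on the platform.

Things in the scene. Friction and masses are not known exactly. Their poses are not given: they have to be found in the camera images.
- stage: Click-stop elevating stage, fixed to the table; origin under the centre of its 160 (x) x 240 (y) x 12 mm dark base plate, z up. A white 76 x 76 mm drive column, top at z 109 (boss to 115), stands at y -60 and carries the knob. The square black platform is on the column's +y side. The clamp lever is on the column's -x face, level with its middle (y -60).
- knob_grip (a point): Centre of the black T-bar of the knob: bar 47 long, 13 wide, 24 mm high (z 136 to 160 above the table), on a 10 mm thick steel stem over the column; x runs along the bar, z up (knob axis). Unmarked, set at any angle on its shaft, so its angle does not tell the height. 15 clicks a turn (24 deg each), 0.2 to 0.25 N m to go over a click; clockwise from above raises. It springs to the nearest click when let go.
- platform_top (a point): Centre of the top of the black 110 x 110 mm platform: 75.0 mm above the stage's origin at the bottom stop, rising only 0.2 mm a click (76.0 mm at five clicks). Starts 2 to 5 clicks above the stop. At the stop the knob's torque does not fall away as after a click but climbs: 0.3 N m at first touch, about 0.55 N m when turned 0.4 of a click (10 deg) past, where the sprung stop is overstrained.
- lock_tip (a point): Point on the middle line of the orange clamp lever, 58 mm from its hinge, 8 mm short of its end; the lever is 16 wide, 11 mm thick. The hinge is horizontal (along the stage's y) at x -50, y -60, z 74 mm in the stage's frame. The open lever points to the stage's -x and up; pushed down at this point (2 to 4 N) it swings to level, 74 mm above the table, and stops firmly. It stays where it is left.
- lock (a joint): Clamp lever angle, rad: 0 = fully open (raised 0.75 rad, 43 deg, above level), 0.75 = fully down, level, clamped.
- dish_center (a point): Centre, half-way up, of the clear round specimen dish (90 mm across, 14 mm high, rim 89 to 91 mm above the table) standing loose on the platform with a dark metal specimen in it.
Mind the look-alikes: they are no part of the job. What is shaped like the part that bears dish_center but green is not meant.

How it is judged (in metres and radians):
On the way, in this order (a step that is already met when the one before it is completed fails the run):
1. the stage is wound down onto its bottom stop (within 0.3 of a click) (z of platform_top in the frame of stage below 0.07506 m), for 0.1 s.
2. the stage stands five clicks above the stop, the clamp lever still up (z of platform_top in the frame of stage between 0.07592 and 0.07608 m and value of joint lock below 0.4 rad), for 0.3 s.
3. the clamp lever is pressed fully down (z of platform_top in the frame of stage between 0.07592 and 0.07608 m and value of joint lock above 0.68 rad), for 0.1 s.
At the end, for the whole second after the job is handed in: The platform stands five clicks above its bottom stop (76.0 mm above the stage's origin, within 0.08 mm, under half a click), the clamp lever is down (above 0.68 of 0.75 rad) and the dish stands level within 8 mm of where it was (all of step 3 and distance of dish_center from where it was at the start of the episode below 0.008 m and angle between dish_center's own z axis and vertical below 0.1 rad); the robot touches nothing.
It fails at once if the drive is forced more than 0.4 of a click (about 0.55 N m) past its bottom stop (z of platform_top in the frame of stage below 0.07492 m).
It fails at once if the dish on the platform is pushed or tipped (distance of dish_center from where it was at the start of the episode above 0.012 m or angle between dish_center's own z axis and vertical above 0.25 rad).
It also fails if it takes over 72 s, if anything falls off the work surface, if the arm or the gripper's body presses on something with over 40 N, if the wrist force passes 120 N, or if a joint passes its speed limit or range.

## Working session

There is one attempt and no reset: what is moved stays moved. The work goes in short steps, Python scripts to look and compute and a tool call to move; the robot and the scene stay as the last step left them, time stands still between calls to the robot, and variables do not carry over. Pictures are saved under pics/ and viewed, and the job is handed in when it is done.

Besides the shell and the picture viewer there is one more tool, called after ">>>" in YAML: its name, and indented under it one key for each argument. jog_arm: Moves the arm, as the interface text tells. Its arguments: {"type":"object","properties":{"motion":{"type":"array","items":{"type":"array","items":{"type":"array","items":{"type":"number"}}}},"grip_force":{"type":"number"}},"required":["motion"]}

```bash
mkdir -p pics; ls
python3 - <<'E'
from plant import telemetry, vision, workorder, spotter
import cv2,numpy as np
print(telemetry.get_state())
for n in ("scene","top"):
    p,d=vision.camera(n); cv2.imwrite(f"pics/{n}0.png",p[:,:,::-1]); np.save(f"pics/{n}0.npy",d)
    c=vision.get_calibration(n); print(c)
    for q in ("stage","knob_grip","lock_tip","dish_center","platform_top"):
        print(n,q,[(round(b["score"],2),np.round(b["position"])) for b in spotter.boxes_of(n,q)])
E
```

```text
pics
{'t': 0.0, 'joint_positions': array([ 1.21989187e+00,  8.79495005e-02,  1.37222658e+00, -2.31509551e-05,
        1.68359734e+00, -1.03052053e-01]), 'qd': array([-0.00075052, -0.00082918,  0.00016334, -0.0001682 ,  0.00124627,
       -0.00119133]), 'joint_efforts': array([-4.98987254e-05, -3.40170264e+01, -3.02433550e+01,  7.18436809e-02,
        3.29012051e-02, -2.00034065e-04]), 'tool_pos': array([134.73263335, 532.70075298, 212.3212069 ]), 'tcp_rot': array([ 7.89089215e-01,  6.14277642e-01, -9.18652435e-04,  5.87492354e-04]), 'contact_force': array([-0.22623451, -0.51007703, -0.28584196]), 'wrist_torque': array([-0.02185647, -0.00796651,  0.01034085]), 'grip_width': 0.9972596737352873}
{'fx': 547.2509756395978, 'fy': 547.2509756395978, 'cx': 318.33260436801595, 'cy': 246.37201866169676, 'position': array([919.46299713, 408.5090725 , 610.28426509]), 'rotation': array([ 0.37819742,  0.84761899, -0.33748834, -0.15687696])}
scene stage [(0.75, array([293., 258.]))]
scene knob_grip [(0.79, array([198., 230.])), (0.25, array([196., 272.]))]
scene lock_tip [(0.84, array([196., 272.]))]
scene dish_center [(0.81, array([277., 292.])), (0.81, array([403., 362.])), (0.71, array([314., 442.]))]
scene platform_top [(0.81, array([303., 285.]))]
{'fx': 480.81674437733705, 'fy': 480.81674437733705, 'cx': 314.0641246355142, 'cy': 239.61578539299492, 'position': array([443.12517977,  71.69946188, 771.51800886]), 'rotation': array([-0.69944936,  0.7071283 , -0.07497801,  0.07154337])}
top stage [(0.74, array([252., 347.]))]
top knob_grip [(0.82, array([220., 382.])), (0.18, array([282., 382.]))]
top lock_tip [(0.81, array([278., 384.]))]
top dish_center [(0.83, array([218., 206.])), (0.76, array([231., 302.]))]
top platform_top [(0.88, array([252., 327.])), (0.59, array([283., 384.]))]
```

View pics/scene0.png

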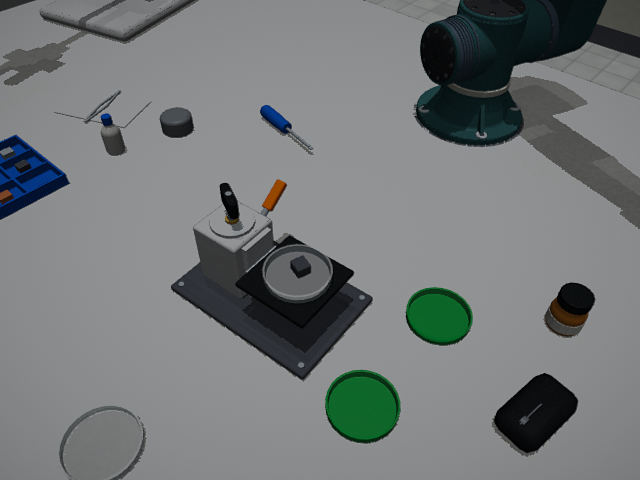

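View pics/top0.png

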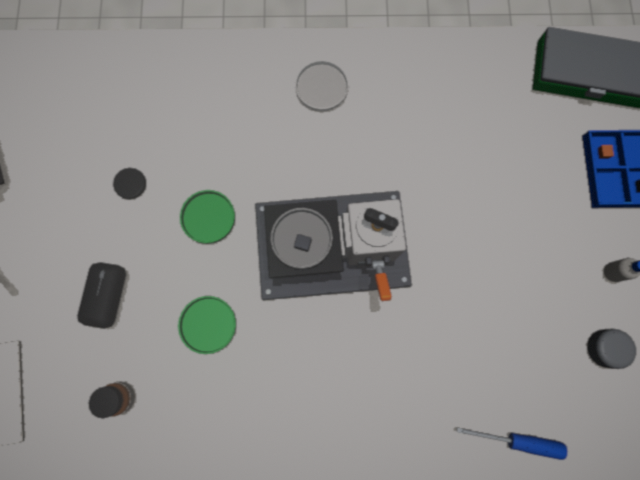

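The stage with the knob is the only one, at about (335,245) in top. There are three dish-like things besides it: the two green dishes at top (208,217) and (208,325), and a loose clear one at (322,87). The dish that counts is the clear one on the black platform at (302,239). Next I fit the geometry.

```bash
cat > h.py <<'E'
from plant import telemetry, vision, workorder, spotter
import cv2,numpy as np
from scipy.spatial.transform import Rotation as R
def cal(n):
    c=vision.get_calibration(n); r=np.array(c["rotation"])
    M=R.from_quat(r).as_matrix() if r.size==4 else r
    return c,M
def ray(n,uv,z):
    c,M=cal(n); uv=np.atleast_2d(uv).astype(float)
    d=np.c_[(uv[:,0]-c["cx"])/c["fx"],(uv[:,1]-c["cy"])/c["fy"],np.ones(len(uv))]@M.T
    s=(z-c["position"][2])/d[:,2]
    return c["position"]+s[:,None]*d
E
python3 - <<'E'
from h import *
p,d=vision.camera("top")
print(ray("top",[[320,87],[382,220],[302,239]],0).round())
g=cv2.imread("pics/top0.png")
cv2.imwrite("pics/crop.png",cv2.resize(g[180:310,245:425],None,fx=4.4,fy=4.4,interpolation=cv2.INTER_CUBIC))
for q,z in (("stage",12),("knob_grip",160),("lock_tip",114),("dish_center",90),("platform_top",75.6)):
    for m in spotter.masks_of("top",q)[:3]:
        mm=m["mask"].astype(np.uint8); ys,xs=np.nonzero(mm)
        r=cv2.minAreaRect(np.c_[xs,ys].astype(np.float32)); b=cv2.boxPoints(r)
        print(q,round(m["score"],2),mm.sum(),np.round(m["position"],1)); w=ray("top",b,z); 
        print(w[:,:2].round(1).tolist(), "c",w.mean(0).round(1), "e", np.linalg.norm(w[1]-w[0]).round(1),np.degrees(np.arctan2(*(w[1]-w[0])[[1,0]])).round(1),np.linalg.norm(w[2]-w[1]).round(1))
E
```

```text
[[880.  53.   0.]
 [638. -46.   0.]
 [607.  87.   0.]]
stage 0.67 11512 [249.9 346.8]
[[669.7, 165.4], [685.4, -83.5], [507.1, -86.5], [493.2, 150.9]] c [588.9  36.6  12. ] e 249.4 -86.4 178.3
knob_grip 0.96 492 [219.8 380.3]
[[599.2, 6.1], [618.0, -2.7], [597.5, -45.0], [578.9, -36.0]] c [598.4 -19.4 160. ] e 20.7 -25.2 47.0
lock_tip 0.82 477 [282.3 382. ]
[[549.9, -10.9], [553.7, -28.3], [497.3, -38.8], [493.6, -21.7]] c [523.6 -25.  114. ] e 17.8 -77.5 57.4
lock_tip 0.27 11697 [249.8 347. ]
[[637.6, 152.7], [653.0, -61.8], [497.5, -65.8], [483.7, 138.8]] c [567.9  41.  114. ] e 215.0 -85.9 155.6
dish_center 0.97 2380 [217.6 206.9]
[[663.7, 265.0], [662.9, 183.7], [582.9, 181.9], [583.7, 261.3]] c [623.3 223.   90. ] e 81.3 -90.6 80.1
dish_center 0.78 2607 [234.1 302.8]
[[570.1, 143.0], [650.1, 104.4], [609.2, 27.4], [531.0, 67.4]] c [590.1  85.6  90. ] e 88.8 -25.8 87.2
dish_center 0.58 2637 [323.9 208.6]
[[466.4, 274.7], [523.8, 218.9], [467.9, 161.9], [412.4, 217.8]] c [467.7 218.3  90. ] e 80.1 -44.2 79.8
platform_top 0.96 2536 [246.2 329.1]
[[643.0, 144.0], [652.6, 26.5], [542.2, 19.6], [533.3, 133.4]] c [592.8  80.9  75.6] e 117.8 -85.3 110.7
```

View pics/crop.png

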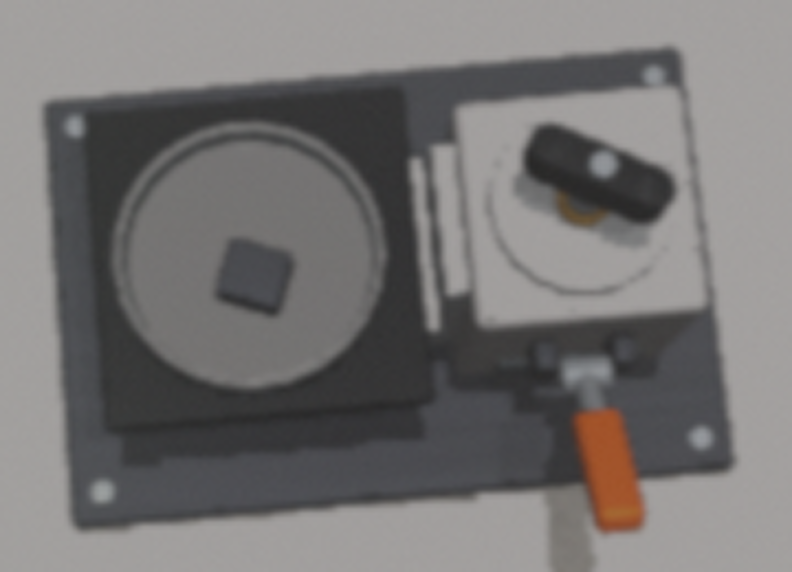

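The crop confirms the set: black T-knob at crop (600,175), orange lever at (610,470), and the clear dish with its dark specimen on the black platform. I cross-check positions from the base corners, the column top and the knob cap.

Run:
```python
from h import *
f=lambda P:np.array(P)/4.4+np.array([245,180])-0.4
B=ray("top",f([(45,102),(680,48),(733,467),(78,527)]),12)
C=ray("top",f([(455,105),(683,85),(708,303),(480,328)]),109)
P=ray("top",f([(85,115),(405,88),(433,402),(107,430)]),75.6)
K=ray("top",f([(603,163)]),160); KB=ray("top",f([(533,148),(668,195)]),160)
for X,l in((B,240),(C,76),(P,110)):
    e=X[1]-X[0]; g=X[2]-X[3]; h=X[0]-X[3]; k=X[1]-X[2]
    print(X.mean(0).round(1),[round(float(np.linalg.norm(v)),1) for v in(e,g,h,k)],"yaw",[round(float(a),2) for a in (np.degrees(np.arctan2(-e[1],-e[0]))-90,np.degrees(np.arctan2(-g[1],-g[0]))-90,np.degrees(np.arctan2(h[1],h[0])),np.degrees(np.arctan2(k[1],k[0])))])
print("knob",K.round(1),KB.round(1))
L=ray("top",f([(620,515)]),74+66*np.sin(.75)+4); print("lever end",L.round(1))
# stage-based
o=B.mean(0)[:2]; 
for y in (4,5,6):
    r=np.radians(y); Q=np.array([[np.cos(r),-np.sin(r)],[np.sin(r),np.cos(r)]])
    print(y,"knob",o+Q@[0,-60],"tip open",o+Q@[-50-58*np.cos(.75),-60],"tip shut",o+Q@[-108,-60],"plat",o+Q@[0,50])
```

```text
[596.2  38.2  12. ] [238.6, 236.1, 158.5, 158.0] yaw [4.48, 4.59, 5.07, 4.19]
[601.5 -21.4 109. ] [74.8, 73.4, 74.0, 72.6] yaw [4.61, 5.73, 4.69, 3.56]
[592.5  83.6  75.6] [109.7, 108.3, 108.4, 108.6] yaw [4.43, 4.32, 4.43, 3.7]
knob [[601.8 -21.1 160. ]] [[ 6.067e+02 -4.000e-01  1.600e+02]
 [ 5.918e+02 -4.010e+01  1.600e+02]]
lever end [[500.3 -27.5 123. ]]
4 knob [600.4336698  -21.64284824] tip open [508.22088962 -28.09099398] tip shut [492.69675238 -29.1765474 ] plat [592.76045769  88.08919729]
5 knob [601.47762594 -21.56068711] tip open [509.39142587 -29.61718568] tip shut [493.88859855 -30.97350732] plat [591.89049424  88.02072968]
6 knob [602.51998918 -21.46031894] tip open [510.58841957 -31.12271626] tip shut [495.11162448 -32.74939298] plat [591.02185822  87.93708955]
```

>>> jog_arm:
  motion:
    - [[-1,39,-46,0,-0.142],[-1,39,-46,0,-0.142],[-1,39,-46,0,-0.142],[-1,39,-46,0,-0.142],[-1,39,-46,0,-0.142],[-1,39,-46,0,-0.142],[-1,39,-46,0,-0.142],[-1,39,-46,0,-0.142],[-1,39,-46,0,-0.142],[-1,39,-46,0,-0.142],[-1,39,-46,0,-0.142],[-1,37,-48,0,-0.142]]
  grip_force: 40

```text
t: 2.4
tool_pos: [602.1, -22.4, 213.6]
tcp_rot: [0.981, -0.192, 0.0, -0.0]
contact_force: [0.2, 0.4, -0.1]
grip_width: 1.0
```

>>> jog_arm:
  motion:
    - [[-1,0,0,0,0],[-1,0,0,0,0]]

```text
t: 2.65
tool_pos: [600.6, -20.6, 213.2]
tcp_rot: [0.982, -0.189, -0.001, -0.0]
contact_force: [0.4, 0.4, 0.3]
grip_width: 1.003
```

```bash
cat >> h.py <<'E'
def st():
    s=telemetry.get_state(); x=R.from_quat(s["tcp_rot"]).as_matrix()
    print("t",round(s["t"],2),"pos",s["tool_pos"].round(2),"yaw",np.degrees(np.arctan2(x[1,0],x[0,0])).round(2),"F",s["contact_force"].round(2),"M",s["wrist_torque"].round(3),"g",round(s["grip_width"],3),"j",s["joint_positions"].round(3),"tau6",s["joint_efforts"][5].round(3))
    return s
def pic(n,name,crop=None,k=1):
    p,d=vision.camera(n)
    if crop: p=p[crop[0]:crop[1],crop[2]:crop[3]]
    cv2.imwrite(f"pics/{name}.png",cv2.resize(p[:,:,::-1],None,fx=k,fy=k,interpolation=cv2.INTER_CUBIC))
E
python3 - <<'E'
from h import *
st(); pic("scene","s1",(120,340,150,400),3)
E
```

```text
t 2.65 pos [600.63 -20.57 213.16] yaw -21.81 F [0.43 0.36 0.32] M [-0.055  0.089  0.041] g 1.003 j [-1.290e-01  2.020e-01  1.242e+00  1.000e-03  1.699e+00  2.520e-01] tau6 0.003
```

View pics/s1.png

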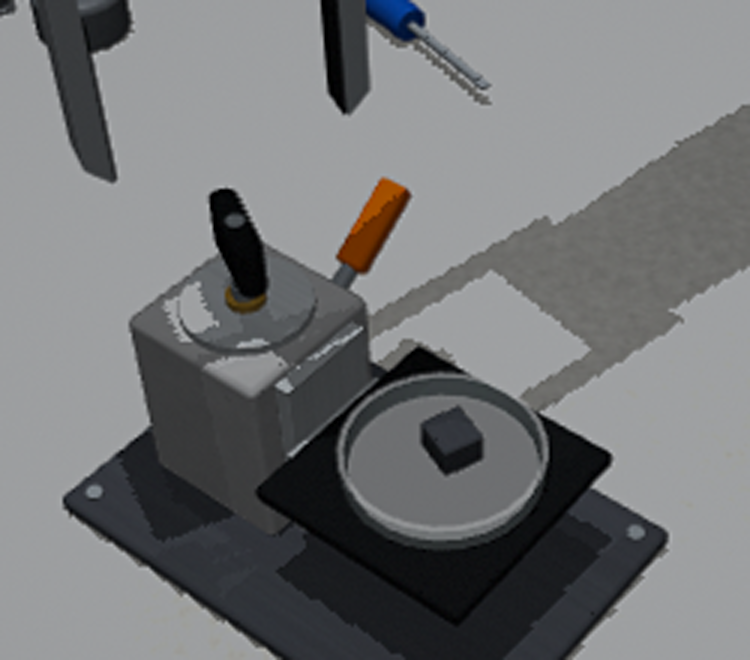

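The knob stands at (235,240) in the crop, between and below the open fingers. The dish is clear of them. I go down and close.

>>> jog_arm:
  motion:
    - [[-1,0,-1,-30,0],[-1,0,0,-30,0],[-1,0,0,-14,0],[-1,0,0,0,0],[0.4,0,0,0,0],[0.8,0,0,0,0],[1,0,0,0,0],[1,0,0,0,0],[1,0,0,0,0],[1,0,0,0,0]]
  grip_force: 40

```text
t: 3.95
tool_pos: [600.9, -21.8, 139.4]
tcp_rot: [0.982, -0.189, -0.0, -0.0]
contact_force: [-0.0, 0.0, -0.1]
grip_width: 0.399
```

Run:
```python
from h import *
st(); pic("scene","s2",(120,340,150,400),3);st()
```

```text
t 3.95 pos [600.9  -21.83 139.44] yaw -21.84 F [-0.    0.03 -0.15] M [-0.066  0.145  0.029] g 0.399 j [-0.131  0.225  1.36   0.     1.556  0.251] tau6 0.0
t 4.0 pos [600.9  -21.8  139.42] yaw -21.83 F [0.64 0.29 0.44] M [-0.134  0.092 -0.024] g 0.357 j [-0.131  0.226  1.36   0.     1.556  0.251] tau6 0.0
```

View pics/s2.png

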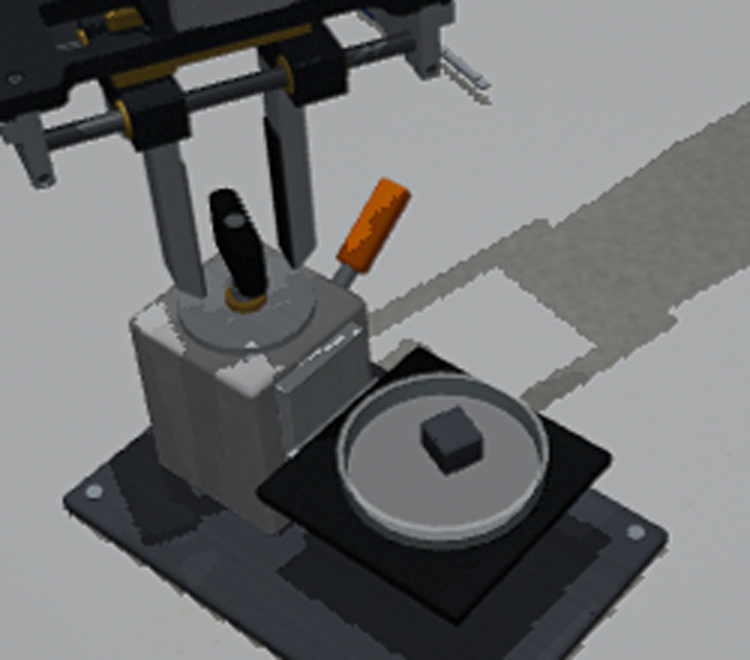

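The fingers straddle the bar centrally and are still closing, so I let them finish.

>>> jog_arm:
  motion:
    - [[1,0,0,0,0],[1,0,0,0,0],[1,0,0,0,0],[1,0,0,0,0],[1,0,0,0,0]]

```text
t: 4.62
tool_pos: [601.2, -21.9, 139.5]
tcp_rot: [0.982, -0.189, 0.0, 0.0]
contact_force: [2.0, -0.9, 0.3]
grip_width: 0.138
```

Run:
```python
from h import *
for i in range(4): st(); vision.camera("top")
```

```text
t 4.62 pos [601.25 -21.92 139.51] yaw -21.84 F [ 2.   -0.92  0.27] M [-0.168 -0.318 -0.231] g 0.138 j [-0.131  0.226  1.36  -0.     1.555  0.251] tau6 -0.201
t 4.67 pos [601.22 -21.94 139.5 ] yaw -21.84 F [ 2.56 -0.36 -0.68] M [-0.249 -0.343 -0.234] g 0.138 j [-0.131  0.226  1.36  -0.     1.555  0.251] tau6 -0.202
t 4.72 pos [601.24 -21.92 139.51] yaw -21.84 F [ 2.24 -0.64 -1.33] M [-0.214 -0.355 -0.227] g 0.132 j [-0.131  0.226  1.36  -0.     1.555  0.251] tau6 -0.202
t 4.78 pos [601.22 -21.92 139.5 ] yaw -21.84 F [ 2.86 -1.12 -1.6 ] M [-0.197 -0.407 -0.189] g 0.136 j [-0.131  0.226  1.36  -0.     1.555  0.251] tau6 -0.202
```

The bar is gripped, 13 mm between the pads, and the joint 6 effort gives a clean torque signal. The stop is at least 1.5 clicks away, so the first ~28° is safe. I go through it in steps to learn the click profile.

>>> jog_arm:
  motion:
    - [[1,0,0,0,0.1],[1,0,0,0,0]]

```text
t: 5.08
tool_pos: [601.3, -21.9, 139.5]
tcp_rot: [0.99, -0.14, 0.0, 0.0]
contact_force: [3.1, -1.8, -1.8]
grip_width: 0.138
```

```bash
python3 -c "from h import *; st()"
```

```text
t 5.08 pos [601.26 -21.91 139.52] yaw -16.15 F [ 3.06 -1.83 -1.83] M [-0.267 -0.546 -0.084] g 0.138 j [-0.131  0.226  1.36  -0.     1.555  0.151] tau6 -0.24
```

>>> jog_arm:
  motion:
    - [[1,0,0,0,0.1],[1,0,0,0,0]]

```text
t: 5.32
tool_pos: [601.3, -21.9, 139.5]
tcp_rot: [0.996, -0.091, 0.001, 0.0]
contact_force: [4.0, -1.4, -2.2]
grip_width: 0.137
```

```bash
python3 -c "from h import *; st()"
```

```text
t 5.33 pos [601.3  -21.94 139.51] yaw -10.48 F [ 4.04 -1.44 -2.17] M [-0.316 -0.695  0.104] g 0.137 j [-0.131  0.226  1.36  -0.     1.555  0.052] tau6 -0.088
```

>>> jog_arm:
  motion:
    - [[1,0,0,0,0.1],[1,0,0,0,0]]

```text
t: 5.58
tool_pos: [601.4, -21.9, 139.5]
tcp_rot: [0.999, -0.042, 0.001, 0.0]
contact_force: [4.4, -2.1, -2.7]
grip_width: 0.133
```

```bash
python3 -c "from h import *; st()"
```

```text
t 5.58 pos [601.35 -21.94 139.5 ] yaw -4.79 F [ 4.39 -2.08 -2.65] M [-0.3   -0.842  0.211] g 0.133 j [-0.131  0.226  1.36  -0.     1.555 -0.047] tau6 0.037
```

>>> jog_arm:
  motion:
    - [[1,0,0,0,0.1],[1,0,0,0,0]]

```text
t: 5.82
tool_pos: [601.4, -21.9, 139.5]
tcp_rot: [1.0, 0.008, 0.001, 0.0]
contact_force: [5.1, -0.6, -2.8]
grip_width: 0.136
```

```bash
python3 -c "from h import *; st()"
```

```text
t 5.83 pos [601.38 -21.92 139.53] yaw 0.87 F [ 5.07 -0.58 -2.84] M [-0.35  -0.881 -0.062] g 0.136 j [-0.131  0.226  1.36  -0.     1.555 -0.146] tau6 -0.2
```

>>> jog_arm:
  motion:
    - [[1,0,0,0,0.1],[1,0,0,0,0]]

```text
t: 6.08
tool_pos: [601.5, -21.9, 139.5]
tcp_rot: [0.998, 0.057, 0.001, 0.0]
contact_force: [5.3, -1.2, -3.1]
grip_width: 0.135
```

```bash
python3 -c "from h import *; st()"
```

```text
t 6.08 pos [601.46 -21.95 139.47] yaw 6.58 F [ 5.34 -1.23 -3.08] M [-0.363 -0.951 -0.117] g 0.135 j [-0.131  0.226  1.36  -0.     1.555 -0.246] tau6 -0.275
```

>>> jog_arm:
  motion:
    - [[1,0.3,0,0,0.1],[1,0,0,0,0]]

```text
t: 6.32
tool_pos: [601.6, -21.9, 139.5]
tcp_rot: [0.994, 0.107, 0.0, 0.0]
contact_force: [4.6, -2.0, -2.4]
grip_width: 0.139
```

```bash
python3 -c "from h import *; st()"
```

```text
t 6.33 pos [601.57 -21.89 139.49] yaw 12.32 F [ 4.61 -1.98 -2.43] M [-0.361 -0.883  0.008] g 0.139 j [-0.13   0.226  1.359 -0.     1.555 -0.345] tau6 -0.093
```

>>> jog_arm:
  motion:
    - [[1,0.3,0,0,0.08],[1,0,0,0,0]]

```text
t: 6.58
tool_pos: [601.6, -21.9, 139.5]
tcp_rot: [0.989, 0.147, 0.0, 0.0]
contact_force: [4.6, -2.0, -2.4]
grip_width: 0.134
```

```bash
python3 -c "from h import *; st()"
```

```text
t 6.58 pos [601.63 -21.9  139.49] yaw 16.91 F [ 4.65 -1.99 -2.41] M [-0.443 -0.78   0.077] g 0.134 j [-0.13   0.227  1.359 -0.     1.556 -0.426] tau6 0.003
```

>>> jog_arm:
  motion:
    - [[1,0.3,0,0,0.06],[1,0,0,0,0]]

```text
t: 6.82
tool_pos: [601.7, -21.9, 139.5]
tcp_rot: [0.984, 0.177, -0.0, 0.0]
contact_force: [4.9, -1.9, -2.2]
grip_width: 0.137
```

```bash
python3 -c "from h import *; st()"
```

```text
t 6.83 pos [601.69 -21.89 139.48] yaw 20.39 F [ 4.95 -1.86 -2.25] M [-0.421 -0.678  0.183] g 0.137 j [-0.13   0.227  1.358 -0.     1.556 -0.486] tau6 0.091
```

>>> jog_arm:
  motion:
    - [[1,0.3,0,0,0.06],[1,0,0,0,0]]

```text
t: 7.08
tool_pos: [601.8, -21.9, 139.5]
tcp_rot: [0.978, 0.206, -0.0, -0.0]
contact_force: [3.6, -2.1, -3.5]
grip_width: 0.136
```

```bash
python3 -c "from h import *; st()"
```

```text
t 7.08 pos [601.78 -21.88 139.49] yaw 23.83 F [ 3.56 -2.08 -3.49] M [-0.442 -0.552  0.023] g 0.136 j [-0.13   0.228  1.357 -0.     1.557 -0.546] tau6 -0.05
```

>>> jog_arm:
  motion:
    - [[1,0.2,0,0,0.05],[1,0,0,0,0]]

```text
t: 7.32
tool_pos: [601.7, -21.9, 139.5]
tcp_rot: [0.973, 0.231, -0.001, -0.0]
contact_force: [1.1, -2.1, -0.2]
grip_width: 0.135
```

```bash
python3 -c "from h import *; st()"
```

```text
t 7.33 pos [601.74 -21.87 139.51] yaw 26.69 F [ 1.11 -2.13 -0.2 ] M [-0.43  -0.211 -0.106] g 0.135 j [-0.13   0.228  1.357 -0.     1.558 -0.596] tau6 -0.236
```

>>> jog_arm:
  motion:
    - [[1,0,0,0,0.03],[1,0,0,0,0]]

```text
t: 7.58
tool_pos: [601.8, -21.9, 139.5]
tcp_rot: [0.969, 0.247, -0.001, -0.0]
contact_force: [0.9, -0.1, -1.1]
grip_width: 0.132
```

```bash
python3 -c "from h import *; st()"
```

```text
t 7.58 pos [601.81 -21.87 139.54] yaw 28.55 F [ 0.93 -0.06 -1.14] M [-0.52  -0.058 -0.194] g 0.132 j [-0.13   0.228  1.357 -0.     1.558 -0.629] tau6 -0.272
```

>>> jog_arm:
  motion:
    - [[1,0,0,0,0.03],[1,0,0,0,0]]

```text
t: 7.82
tool_pos: [601.9, -21.9, 139.5]
tcp_rot: [0.965, 0.262, -0.0, -0.0]
contact_force: [-0.3, -2.2, 0.4]
grip_width: 0.138
```

```bash
python3 -c "from h import *; st()"
```

```text
t 7.83 pos [601.87 -21.86 139.52] yaw 30.32 F [-0.27 -2.22  0.45] M [-0.589  0.195 -0.204] g 0.138 j [-0.13   0.228  1.357 -0.     1.558 -0.659] tau6 -0.222
```

The torque fell away, so that was a click and not the stop. I go on to the next detent, near 46°.

>>> jog_arm:
  motion:
    - [[1,0,0,0,0.1],[1,0,0,0,0.08],[1,0,0,0,0]]

```text
t: 8.2
tool_pos: [602.0, -21.8, 139.5]
tcp_rot: [0.938, 0.347, -0.0, -0.0]
contact_force: [-1.1, -1.8, -0.2]
grip_width: 0.136
```

```bash
python3 -c "from h import *; st()"
```

```text
t 8.2 pos [601.99 -21.8  139.52] yaw 40.61 F [-1.11 -1.82 -0.24] M [-0.489  0.236  0.181] g 0.136 j [-0.13   0.228  1.357 -0.     1.557 -0.839] tau6 -0.004
```

>>> jog_arm:
  motion:
    - [[1,0,0,0,0.08],[1,0,0,0,0]]

```text
t: 8.45
tool_pos: [602.0, -21.8, 139.5]
tcp_rot: [0.923, 0.384, -0.0, -0.0]
contact_force: [-1.5, -2.2, 0.4]
grip_width: 0.131
```

```bash
python3 -c "from h import *; st()"
```

```text
t 8.45 pos [602.01 -21.76 139.5 ] yaw 45.13 F [-1.46 -2.2   0.42] M [-0.476  0.24   0.212] g 0.131 j [-0.13   0.228  1.357 -0.     1.557 -0.918] tau6 0.094
```

>>> jog_arm:
  motion:
    - [[1,0,0,0,0.06],[1,0,0,0,0]]

```text
t: 8.7
tool_pos: [602.1, -21.8, 139.5]
tcp_rot: [0.912, 0.411, -0.0, -0.0]
contact_force: [-0.6, -2.0, -0.2]
grip_width: 0.134
```

```bash
python3 -c "from h import *; st()"
```

```text
t 8.7 pos [602.09 -21.76 139.5 ] yaw 48.51 F [-0.58 -2.04 -0.15] M [-0.461  0.268 -0.   ] g 0.134 j [-0.13   0.228  1.357  0.     1.557 -0.977] tau6 -0.091
```

>>> jog_arm:
  motion:
    - [[1,0,0,0,0.035],[1,0,0,0,0]]

```text
t: 8.95
tool_pos: [602.1, -21.8, 139.5]
tcp_rot: [0.904, 0.427, -0.0, -0.0]
contact_force: [-1.3, -2.2, 0.5]
grip_width: 0.138
```

```bash
python3 -c "from h import *; st()"
```

```text
t 8.95 pos [602.1  -21.76 139.51] yaw 50.6 F [-1.3  -2.16  0.51] M [-0.489  0.306 -0.282] g 0.138 j [-0.13   0.228  1.357  0.     1.557 -1.013] tau6 -0.301
```

>>> jog_arm:
  motion:
    - [[1,0,0,0,0.02],[1,0,0,0,0]]

```text
t: 9.2
tool_pos: [602.1, -21.8, 139.5]
tcp_rot: [0.9, 0.437, -0.0, -0.0]
contact_force: [-2.6, -2.2, 1.5]
grip_width: 0.135
```

```bash
python3 -c "from h import *; st()"
```

```text
t 9.2 pos [602.14 -21.79 139.5 ] yaw 51.78 F [-2.6  -2.18  1.46] M [-0.434  0.412 -0.408] g 0.135 j [-0.13   0.228  1.357  0.     1.557 -1.034] tau6 -0.391
```

The torque climbs to 0.39 N m without falling away (clicks peaked at 0.275), and it sits one detent past 22°, so this is the bottom stop. I hold briefly, then wind clockwise.

>>> jog_arm:
  motion:
    - [[1,0,0,0,0],[1,0,0,0,0]]

```text
t: 9.45
tool_pos: [602.1, -21.8, 139.5]
tcp_rot: [0.9, 0.437, -0.0, -0.0]
contact_force: [-3.3, -1.2, 2.1]
grip_width: 0.141
```

```bash
python3 -c "from h import *; st()"
```

```text
t 9.45 pos [602.14 -21.77 139.48] yaw 51.79 F [-3.27 -1.19  2.08] M [-0.438  0.532 -0.412] g 0.141 j [-0.13   0.228  1.357  0.     1.557 -1.034] tau6 -0.354
```

>>> jog_arm:
  motion:
    - [[1,0,0,0,-0.06],[1,0,0,0,0]]

```text
t: 9.7
tool_pos: [602.1, -21.8, 139.5]
tcp_rot: [0.912, 0.41, -0.0, -0.0]
contact_force: [-3.0, -1.9, 1.0]
grip_width: 0.137
```

```bash
python3 -c "from h import *; st()"
```

```text
t 9.7 pos [602.13 -21.79 139.47] yaw 48.43 F [-3.01 -1.85  0.97] M [-0.446  0.585 -0.027] g 0.137 j [-0.13   0.228  1.357 -0.     1.557 -0.975] tau6 0.105
```

>>> jog_arm:
  motion:
    - [[1,0,0,0,-0.06],[1,0,0,0,0]]

```text
t: 9.95
tool_pos: [602.1, -21.8, 139.5]
tcp_rot: [0.924, 0.383, -0.0, -0.0]
contact_force: [-2.2, -3.3, -2.7]
grip_width: 0.135
```

```bash
python3 -c "from h import *; st()"
```

```text
t 9.95 pos [602.07 -21.77 139.5 ] yaw 45.05 F [-2.23 -3.32 -2.72] M [-0.442  0.386  0.238] g 0.135 j [-0.13   0.228  1.357 -0.     1.557 -0.916] tau6 0.377
```

>>> jog_arm:
  motion:
    - [[1,0,0,0,-0.08],[1,0,0,0,0]]

```text
t: 10.2
tool_pos: [602.1, -21.8, 139.5]
tcp_rot: [0.938, 0.346, -0.0, -0.0]
contact_force: [-3.3, -2.9, 4.5]
grip_width: 0.135
```

```bash
python3 -c "from h import *; st()"
```

```text
t 10.2 pos [602.12 -21.82 139.46] yaw 40.47 F [-3.27 -2.89  4.5 ] M [-0.522  0.955  0.124] g 0.135 j [-0.13   0.228  1.357 -0.     1.557 -0.837] tau6 0.252
```

>>> jog_arm:
  motion:
    - [[1,0,0,0,-0.08],[1,0,0,0,0]]

```text
t: 10.45
tool_pos: [602.1, -21.8, 139.4]
tcp_rot: [0.951, 0.308, -0.0, -0.0]
contact_force: [-4.2, -1.9, 4.6]
grip_width: 0.136
```

```bash
python3 -c "from h import *; st()"
```

```text
t 10.45 pos [602.1  -21.85 139.45] yaw 35.89 F [-4.16 -1.85  4.63] M [-0.59   0.977 -0.019] g 0.136 j [-0.13   0.228  1.357 -0.     1.557 -0.757] tau6 0.143
```

>>> jog_arm:
  motion:
    - [[1,0,0,0,-0.08],[1,0,0,0,0]]

```text
t: 10.7
tool_pos: [602.0, -21.9, 139.5]
tcp_rot: [0.963, 0.27, -0.0, -0.0]
contact_force: [-4.1, -2.3, 5.2]
grip_width: 0.136
```

```bash
python3 -c "from h import *; st()"
```

```text
t 10.7 pos [602.03 -21.9  139.46] yaw 31.31 F [-4.08 -2.31  5.22] M [-0.586  1.069 -0.076] g 0.136 j [-0.13   0.228  1.357 -0.     1.557 -0.677] tau6 0.052
```

>>> jog_arm:
  motion:
    - [[1,0,0,0,-0.08],[1,0,0,0,0]]

```text
t: 10.95
tool_pos: [602.0, -21.9, 139.5]
tcp_rot: [0.973, 0.231, -0.0, -0.0]
contact_force: [-4.3, -1.7, 1.5]
grip_width: 0.137
```

```bash
python3 -c "from h import *; st()"
```

```text
t 10.95 pos [602.02 -21.91 139.5 ] yaw 26.73 F [-4.34 -1.74  1.52] M [-0.525  0.889 -0.239] g 0.137 j [-0.13   0.228  1.357 -0.     1.557 -0.597] tau6 -0.06
```

Detents fit at yaw 47 (stop), 23, −1, −25 (start, so 3 clicks up), −49 and −73°. Both turning directions agree, so the target is −73°.

>>> jog_arm:
  motion:
    - [[1,-0.3,0,0,-0.1],[1,0,0,0,-0.1],[1,0,0,0,-0.1],[1,0,0,0,-0.1],[1,0,0,0,-0.1],[1,0,0,0,-0.1],[1,0,0,0,-0.1],[1,0,0,0,-0.1],[1,0,0,0,0]]

```text
t: 12.08
tool_pos: [601.6, -21.8, 139.4]
tcp_rot: [0.986, -0.166, -0.0, 0.0]
contact_force: [-5.1, -2.6, 2.4]
grip_width: 0.139
```

```bash
python3 -c "from h import *; st()"
```

```text
t 12.07 pos [601.58 -21.85 139.41] yaw -19.07 F [-5.11 -2.65  2.44] M [-0.526  1.082 -0.257] g 0.139 j [-0.13   0.228  1.358 -0.     1.557  0.203] tau6 -0.044
```

>>> jog_arm:
  motion:
    - [[1,0,0,0,-0.1],[1,0,0,0,-0.1],[1,0,0,0,-0.1],[1,0,0,0,-0.1],[1,0,0,0,0]]

```text
t: 12.7
tool_pos: [601.5, -21.7, 139.5]
tcp_rot: [0.934, -0.358, -0.001, 0.0]
contact_force: [-4.2, -2.3, 2.2]
grip_width: 0.137
```

```bash
python3 -c "from h import *; st()"
```

```text
t 12.7 pos [601.45 -21.69 139.47] yaw -41.98 F [-4.22 -2.29  2.2 ] M [-0.487  1.184 -0.15 ] g 0.137 j [-0.13   0.228  1.358 -0.     1.558  0.602] tau6 -0.031
```

>>> jog_arm:
  motion:
    - [[1,0,0,0,-0.1],[1,0,0,0,-0.1],[1,0,0,0,-0.1],[1,0,0,0,-0.1],[1,0,0,0,0]]

```text
t: 13.32
tool_pos: [601.3, -21.5, 139.4]
tcp_rot: [0.844, -0.536, -0.001, 0.0]
contact_force: [-5.2, -1.7, 2.6]
grip_width: 0.136
```

```bash
python3 -c "from h import *; st()"
```

```text
t 13.32 pos [601.35 -21.53 139.44] yaw -64.89 F [-5.23 -1.73  2.59] M [-0.401  1.233 -0.169] g 0.136 j [-0.13   0.228  1.358  0.     1.558  1.002] tau6 -0.01
```

>>> jog_arm:
  motion:
    - [[1,0,0,0,-0.08],[1,0,0,0,-0.06],[1,0,0,0,0],[1,0,0,0,0]]

```text
t: 13.82
tool_pos: [601.3, -21.5, 139.4]
tcp_rot: [0.805, -0.594, -0.001, 0.0]
contact_force: [-5.0, -1.9, 2.3]
grip_width: 0.133
```

Run:
```python
from h import *
st(); pic("top","t3",(150,330,240,440),4)
```

```text
t 13.82 pos [601.3  -21.49 139.44] yaw -72.84 F [-4.98 -1.95  2.33] M [-0.395  1.351  0.119] g 0.133 j [-0.13   0.228  1.358  0.     1.558  1.141] tau6 0.091
```

View pics/t3.png

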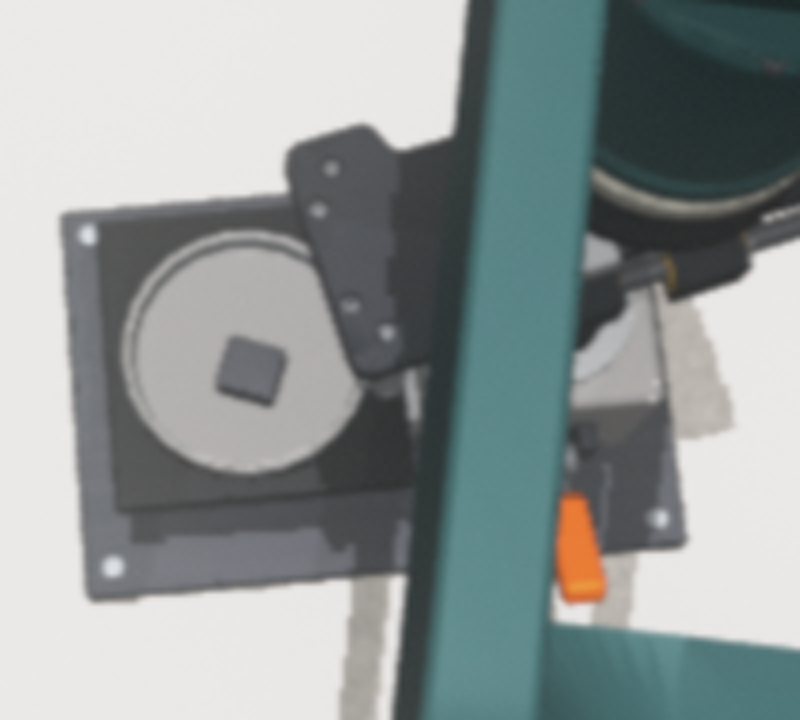

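At the fifth detent the residual torque is friction only (0.09 N m). The dish is undisturbed at crop (250,355) and the lever is still up. I release and lift.

>>> jog_arm:
  motion:
    - [[0.3,0,0,0,0],[0.3,0,0,0,0],[0.3,0,0,0,0],[0.3,0,0,0,0],[0.3,0,0,0,0],[0.3,0,0,20,0],[0.3,0,0,30,0],[0.3,0,0,30,0],[0.3,0,0,0,0]]

```text
t: 15.0
tool_pos: [603.5, -21.9, 222.8]
tcp_rot: [0.803, -0.596, 0.003, -0.002]
contact_force: [0.4, 0.1, 0.6]
grip_width: 0.354
```

Run:
```python
from h import *
st(); pic("scene","s4",(100,340,130,400),2.9)
```

```text
t 15.0 pos [603.55 -21.94 222.8 ] yaw -73.1 F [0.39 0.06 0.6 ] M [-0.041  0.071 -0.021] g 0.354 j [-0.13   0.201  1.224 -0.     1.71   1.146] tau6 -0.001
```

View pics/s4.png

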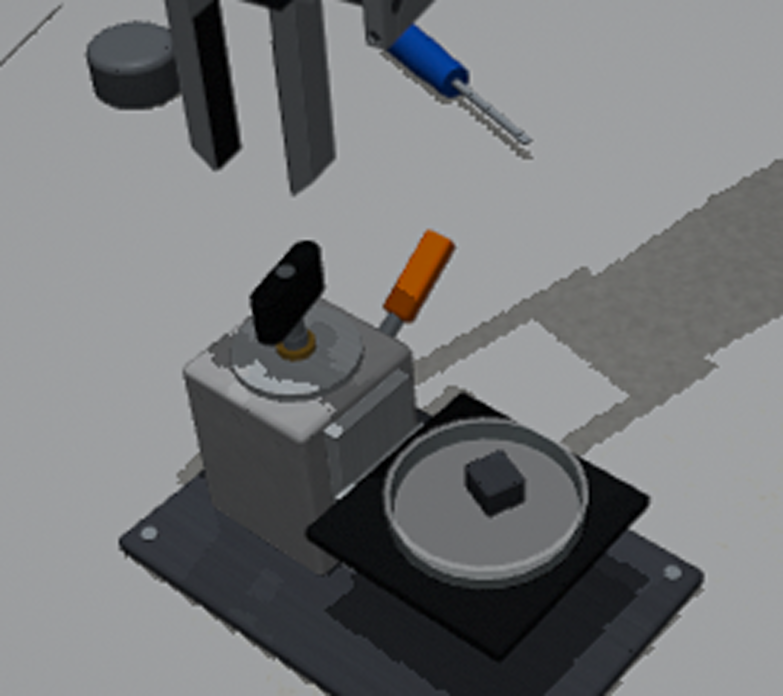

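The knob stands released at crop (290,290) and the dish is unmoved. Next, over to the orange lever at crop (420,275) with the fingers shut, jaw axis across the lever.

>>> jog_arm:
  motion:
    - [[1,-45,-4,0,-0.1],[1,-42,-3,0,-0.11],[1,0,0,0,0],[1,0,0,-30,0],[1,0,0,-30,0],[1,0,0,-18,0],[1,0,0,0,0],[1,0,0,0,0],[1,0,0,0,0]]
  grip_force: 20

```text
t: 16.18
tool_pos: [516.0, -28.9, 143.0]
tcp_rot: [0.736, -0.676, 0.001, -0.001]
contact_force: [0.8, -0.2, 0.5]
grip_width: 0.004
```

Run:
```python
from h import *
st(); pic("scene","s5",(100,340,130,400),2.9); pic("top","t5",(150,330,240,440),4)
```

```text
t 16.18 pos [516.   -28.94 142.97] yaw -85.14 F [ 0.84 -0.22  0.54] M [0.022 0.177 0.018] g 0.004 j [-0.166  0.036  1.565 -0.     1.538  1.32 ] tau6 -0.001
```

View pics/s5.png

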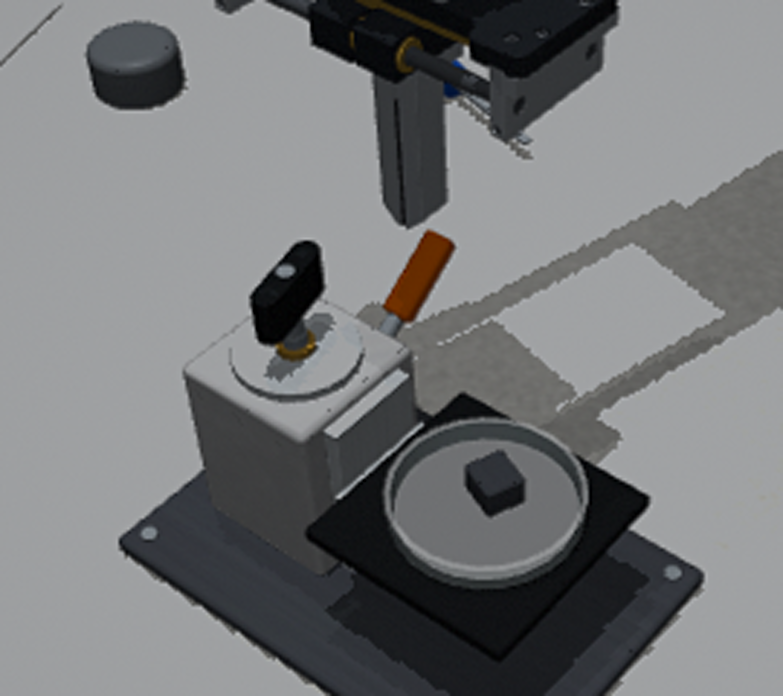

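View pics/t5.png

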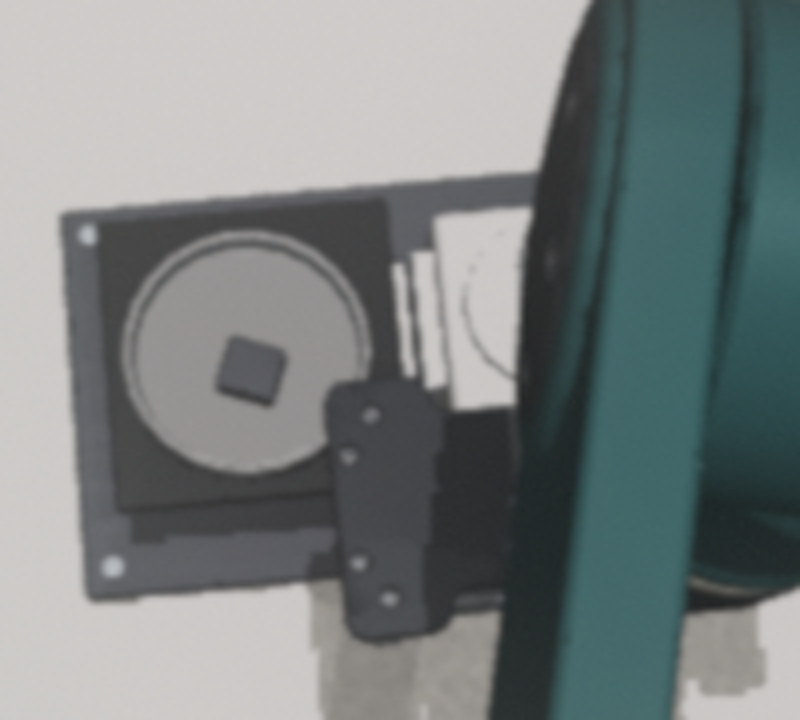

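>>> jog_arm:
  motion:
    - [[1,0,0,-10,0],[1,0,0,-5,0],[1,-1,0,-5,0],[1,0,0,0,0]]

```text
t: 16.77
tool_pos: [513.8, -28.8, 121.1]
tcp_rot: [0.736, -0.677, -0.0, 0.0]
contact_force: [-0.6, -0.8, -0.7]
grip_width: 0.005
```

Run:
```python
from h import *
st(); pic("scene","s6",(100,340,130,400),2.9)
```

```text
t 16.77 pos [513.78 -28.77 121.1 ] yaw -85.14 F [-0.55 -0.77 -0.71] M [-0.002  0.138  0.031] g 0.005 j [-0.166  0.046  1.599 -0.     1.497  1.32 ] tau6 -0.001
```

View pics/s6.png

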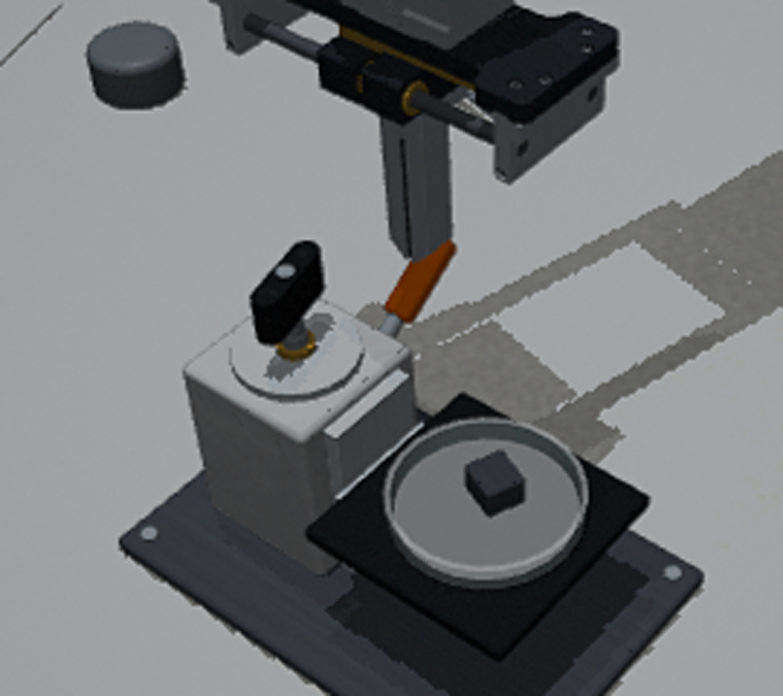

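>>> jog_arm:
  motion:
    - [[1,0,2,-3,0],[1,-1,0,-3,0],[1,-1,0,-3,0],[1,-1,0,-3,0],[1,-1,0,-3,0]]

```text
t: 17.45
tool_pos: [509.7, -26.8, 106.3]
tcp_rot: [0.736, -0.677, -0.0, 0.0]
contact_force: [-0.8, -1.0, 3.4]
grip_width: 0.008
```

Run:
```python
from h import *
st(); pic("scene","s7",(100,340,130,400),2.9)
```

```text
t 17.45 pos [509.74 -26.78 106.27] yaw -85.14 F [-0.79 -0.96  3.38] M [-0.119  0.346  0.001] g 0.008 j [-0.163  0.046  1.629 -0.     1.467  1.323] tau6 0.005
```

View pics/s7.png

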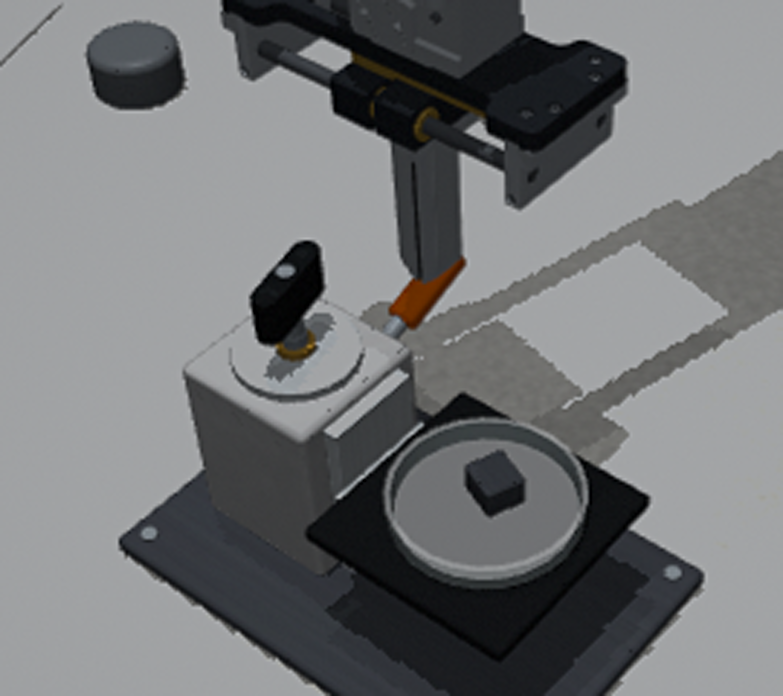

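The lever swings down with the fingertip at 3.4 N. I carry on to near level.

>>> jog_arm:
  motion:
    - [[1,-2,0,-4,0],[1,-2,0,-4,0],[1,-1,0,-4,0],[1,-1,0,-3,0],[1,0,0,0,0]]

```text
t: 18.12
tool_pos: [503.5, -26.6, 91.0]
tcp_rot: [0.736, -0.677, -0.001, 0.0]
contact_force: [0.4, -0.1, 0.2]
grip_width: 0.005
```

```bash
python3 -c "from h import *; st()"
```

```text
t 18.12 pos [503.51 -26.57  90.95] yaw -85.14 F [ 0.45 -0.06  0.17] M [-0.06   0.079  0.014] g 0.005 j [-0.165  0.044  1.662  0.     1.436  1.321] tau6 0.0
```

>>> jog_arm:
  motion:
    - [[1,0,0,-1.5,0],[1,0,0,-1,0],[1,0,0,0,0]]

```text
t: 18.5
tool_pos: [503.5, -26.6, 88.6]
tcp_rot: [0.736, -0.676, -0.001, 0.0]
contact_force: [-1.1, -0.6, -0.6]
grip_width: 0.003
```

Run:
```python
from h import *
st(); pic("scene","s8",(100,340,130,400),2.9)
```

```text
t 18.5 pos [503.54 -26.62  88.63] yaw -85.14 F [-1.06 -0.64 -0.55] M [0.002 0.211 0.039] g 0.003 j [-0.165  0.046  1.665  0.     1.431  1.321] tau6 -0.001
```

View pics/s8.png

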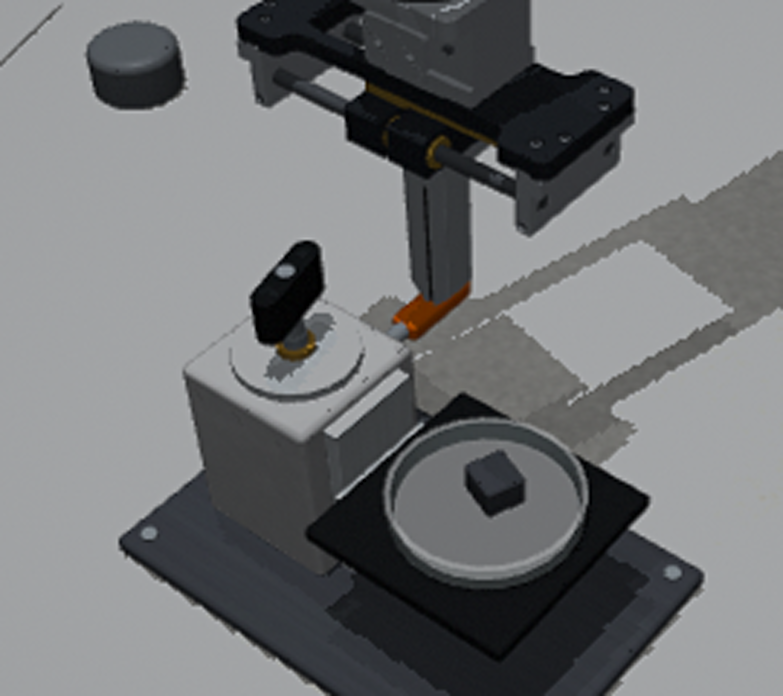

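The lever is almost level and no load reads yet. I press on down in 1 mm steps to the hard stop.

>>> jog_arm:
  motion:
    - [[1,0,0,-1,0],[1,0,0,-0.5,0],[1,0,0,0,0]]

```text
t: 18.92
tool_pos: [503.8, -26.7, 87.7]
tcp_rot: [0.736, -0.676, -0.0, 0.0]
contact_force: [-2.2, 0.9, 4.2]
grip_width: 0.003
```

```bash
python3 -c "from h import *; st()"
```

```text
t 18.93 pos [503.78 -26.72  87.73] yaw -85.14 F [-2.19  0.88  4.16] M [ 0.104  0.661 -0.009] g 0.003 j [-0.165  0.047  1.667 -0.     1.429  1.321] tau6 0.001
```

>>> jog_arm:
  motion:
    - [[1,0,0,-1,0],[1,0,0,0,0],[1,0,0,0,0]]

```text
t: 19.3
tool_pos: [503.8, -26.7, 87.6]
tcp_rot: [0.736, -0.676, -0.0, 0.0]
contact_force: [-2.9, 0.6, 7.2]
grip_width: 0.001
```

```bash
python3 -c "from h import *; st()"
```

```text
t 19.3 pos [503.82 -26.71  87.55] yaw -85.14 F [-2.93  0.58  7.16] M [0.16  0.956 0.017] g 0.001 j [-0.165  0.047  1.667 -0.     1.428  1.321] tau6 0.001
```

>>> jog_arm:
  motion:
    - [[1,0,0,-1.5,0],[1,0,0,0,0],[1,0,0,0,0]]

```text
t: 19.68
tool_pos: [503.8, -26.7, 87.4]
tcp_rot: [0.737, -0.676, 0.0, -0.0]
contact_force: [-6.6, 1.6, 13.1]
grip_width: 0.007
```

```bash
python3 -c "from h import *; st()"
```

```text
t 19.68 pos [503.83 -26.71  87.35] yaw -85.13 F [-6.61  1.6  13.11] M [0.219 1.472 0.011] g 0.007 j [-0.165  0.047  1.667 -0.     1.427  1.321] tau6 0.001
```

>>> jog_arm:
  motion:
    - [[1,0,0,20,0],[1,0,0,40,0],[1,0,0,50,0],[1,-20,0,40,0],[1,-60,0,0,0],[1,-60,0,0,0],[1,-50,0,0,0],[1,0,0,0,0]]

```text
t: 20.68
tool_pos: [312.7, -26.8, 235.4]
tcp_rot: [0.736, -0.677, 0.002, -0.001]
contact_force: [1.2, -0.4, -0.5]
grip_width: 0.004
```

Run:
```python
from h import *
st(); pic("scene","s9",(100,340,130,400),2.9)
pic("top","t9",(180,310,245,425),4.4)
for q,z in (("knob_grip",160),("dish_center",90),("lock_tip",79.5)):
    for m in spotter.masks_of("top",q)[:3]:
        ys,xs=np.nonzero(m["mask"]); w=ray("top",cv2.boxPoints(cv2.minAreaRect(np.c_[xs,ys].astype(np.float32))),z)
        print(q,round(m["score"],2),m["position"],w[:,:2].round(1).tolist(),"c",w.mean(0).round(1),[round(float(np.degrees(np.arctan2(*(w[i+1]-w[i])[[1,0]]))),1) for i in (0,1)])
```

```text
t 20.68 pos [312.75 -26.81 235.44] yaw -85.2 F [ 1.23 -0.39 -0.47] M [ 0.017  0.123 -0.008] g 0.004 j [-0.267 -0.467  1.791 -0.     1.813  1.22 ] tau6 -0.065
knob_grip 0.96 [218.7, 381.6] [[619.8, -5.4], [625.0, -21.1], [577.6, -34.3], [572.6, -18.9]] c [598.7 -19.9 160. ] [-71.7, -164.4]
dish_center 0.82 [323.7, 209.5] [[507.3, 260.6], [506.4, 178.8], [428.0, 177.0], [428.9, 256.9]] c [467.6 218.3  90. ] [-90.6, -178.7]
dish_center 0.68 [219.8, 206.9] [[663.7, 265.0], [662.9, 183.7], [582.9, 181.9], [583.7, 261.3]] c [623.3 223.   90. ] [-90.6, -178.7]
lock_tip 0.77 [289.1, 380.9] [[555.9, -15.7], [557.8, -34.5], [486.1, -39.4], [484.3, -20.9]] c [521.  -27.6  79.5] [-84.2, -176.1]
```

View pics/s9.png

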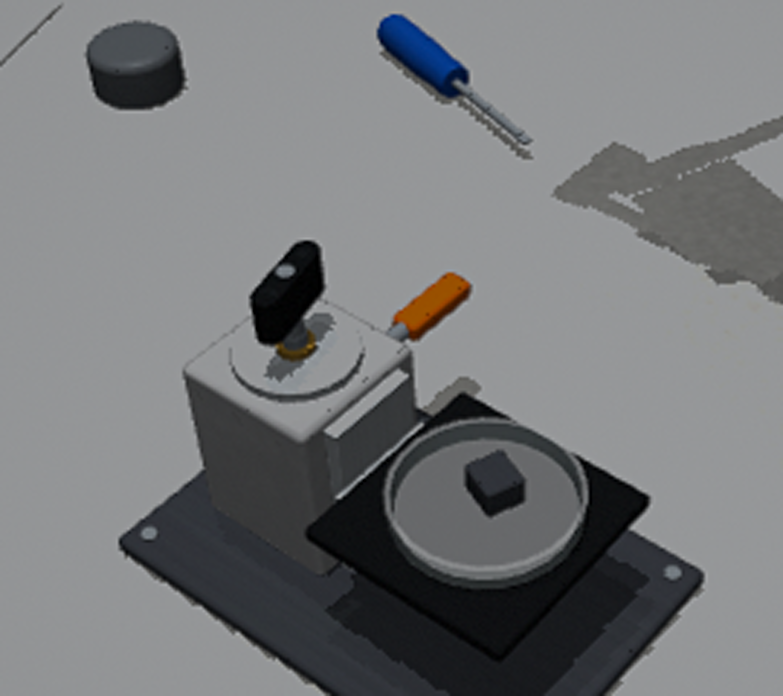

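View pics/t9.png

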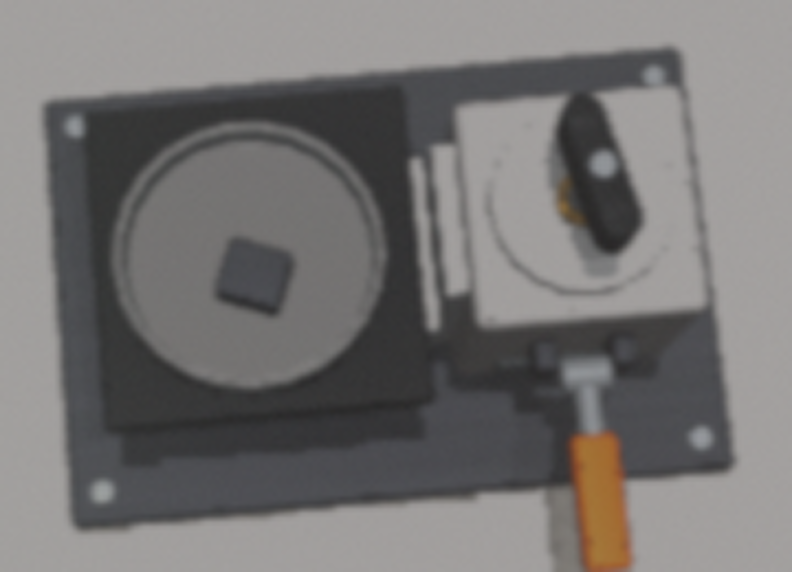

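All checks agree: the knob bar went from about 65° to 16–17°, a net two clicks up from the starting three. The lever is level, and the dish sits at the same pixels in the top crop (250,255). I hand in.

```bash
python3 -c "
from h import *
print(workorder.sign_off()); st()"
```

```text
the job is handed in; nothing more can be done
None
the job is handed in; nothing more can be done
```

I wound the knob down to its bottom stop, turned it up five clicks, pressed the clamp lever fully down, and handed the job in at about 21 s. The hand-in gave no verdict.

- **Bottom stop:** it came three clicks below the start. The torque climbed to 0.39 N m and did not fall away, while ordinary clicks peaked at about 0.28 N m. I backed off there, well short of 0.55 N m.
- **Five clicks up:** I turned clockwise to the fifth detent, where only about 0.09 N m of friction was left, and released. The detent positions fitted from both turning directions agree. In the top picture the bar moved from about 65° to about 17°, which is the net two clicks expected.
- **Clamp lever:** it reached its firm stop, with the fingertip at 79.4 mm against an expected 79.5 mm and 13 N held. It shows level in both cameras.
- **Dish:** it sits at the same pixels as at the start. The arm stood clear of everything at hand-in.

Two readings were out of line. One clockwise torque reading just off the stop was 0.38 N m, above the usual click; the later torque readings fitted the expected detents, so I saw no sign of grip slip. In the last top picture the network missed the dish on the platform and reported only the green look-alikes, so I checked the dish by eye. The platform height itself was not measured directly, because 0.2 mm is too fine for the cameras.

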